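# Dispense the clementine from the citrus feeder

### The job

Push the blue catch tray fully home under the two-lane citrus feeder. Then press down the red pad of the lane that holds the orange clementine, so that its gate lifts and the clementine rolls into the tray, and let the pad come up again so that the gate is shut. The lime stays behind its own gate; do not touch the fruit or disturb the things standing around.

Things in the scene. Friction and masses are not known exactly. Their poses are not given: they have to be found in the camera images.
- feeder: fixed wooden feeder, 164 mm wide, 160 high, on a board 370 x 350 x 10 mm (x -160 to +210). Origin on the underside below the gates; x runs from tray to back (away from the robot within 0.3 rad), y left, z up. Lanes at y = +40 (left) and -40 mm (right) slope down to the yellow gates at x = 0 and end at x = -20, 54 mm up. A freed fruit rolls out to -x in about 0.5 s and drops into the tray if that is home
- tray_body (a joint): how far the blue tray is pulled out towards the feeder's -x (m): 0 fully home (its front is flush with the board's front edge), at most 0.10. It slides in runners with about 4 N of friction and stays where it is left
- tray_front (a point): centre of the outer front face of the blue tray, 42 mm above the work surface; the face is upright, 170 mm wide and 48 mm high (12 to 60 mm above the work surface). Pushing it along the feeder's +x sends the tray home. The axes are the feeder's
- tray_in (a point): centre of the tray's inner floor, 17 mm above the work surface; inside 140 x 160 mm, walls 5 mm thick and 43 mm high inside. The axes are the feeder's
- pad_left (a point): square red pad, 46 x 46 x 8 mm, on the front end of the left rocking lever, beside the tray; origin at the centre of its top. With the gate shut it is level, 112 mm above the work surface, at x = -185, y = +133 mm in the feeder's frame; it goes down about 60 mm to the stop, nearly straight (there 5 mm further in +x and tipped 34 degrees, front edge lower)
- lever_left (a joint): angle of the left rocking lever (rad): 0 gate shut, grows as the red pad goes down and the yellow gate plate of the left lane goes up, stop at 0.6. The gate clears the fruit from about 0.4. Sprung shut: about 2 N on the pad to start and 4 to 5 N at the stop, and it returns by itself when let go
- pad_right (a point): square red pad, 46 x 46 x 8 mm, on the front end of the right rocking lever, beside the tray; origin at the centre of its top. With the gate shut it is level, 112 mm above the work surface, at x = -185, y = -133 mm in the feeder's frame; it goes down about 60 mm to the stop, nearly straight (there 5 mm further in +x and tipped 34 degrees, front edge lower)
- lever_right (a joint): angle of the right rocking lever (rad): 0 gate shut, grows as the red pad goes down and the yellow gate plate of the right lane goes up, stop at 0.6. The gate clears the fruit from about 0.4. Sprung shut: about 2 N on the pad to start and 4 to 5 N at the stop, and it returns by itself when let go
- clementine: orange ball, 56 mm across, 90 g, lying behind the gate of one lane (either one); origin at its centre, it turns as it rolls
- lime: green ball, 56 mm across, lying behind the gate of the other lane; origin at its centre
- reamer: loose wooden reamer, 100 mm high, 40 mm across, standing on the feeder's board left of the lanes; origin at the centre of its underside. Leave alone
- jigger: loose steel measuring cup, 55 mm high, 44 mm across, standing on the feeder's board right of the lanes; origin under its centre. Leave alone
- mug: loose white mug, 90 mm high, on the left; origin under its centre. Leave alone
- jar: loose amber jar, 120 mm high, on the left; origin under its centre. Leave alone
- bowl: loose blue bowl, 130 mm across, 50 mm high, on the right; origin under its centre. Leave alone
- tumbler: loose green tumbler, 100 mm high, on the right; origin under its centre. Leave alone
- spoon: loose dark wooden spoon lying on the left; origin under its middle. Leave alone
Things that resemble listed ones, but are neither listed nor needed, are in the scene too. Of the things that look like the clementine, the largest one is meant.

How it is judged:
By the outcome, as a careful person would: the job done as asked, in the order asked, and still so for the second after the job is handed in, with the robot touching nothing.
It also fails if it takes over 48 s, if anything falls off the work surface, if the arm or the gripper's body presses on something with over 40 N, if the wrist force passes 120 N, or if a joint passes its speed limit or range.

### The arm

A 6-joint arm with a two-finger parallel gripper is mounted at the origin on the work surface. World frame = base frame: x ahead of the robot, y to its left, z up, the work surface at z = 0. Lengths are in m, angles in rad, forces in N, time in s.
With the tool pointing down it reaches from about 0.325 to 0.925 m from the base axis. Payload 3.1 kg.
Tool frame: the origin (TCP) lies midway between the tips of the shut fingers; the grasp point (between the pads) lies 19 mm behind it; z points along the fingers, x is the direction in which the jaws open and shut, and the axes are right-handed (so a half turn about z gives the same grasp; the last joint's range is limited). The gripper opens to 85 mm and grips with 20 to 120 N. Pads are 22 mm wide; open, the fingers measure 114 mm over their backs; the gripper's body (76 mm by 85 mm) begins 54 mm behind the grasp point. The pads swing forward as they close: fully open they stand 13 mm farther back than shut.
Start: joints at [1.09, 0.217, 1.613, -0, 1.311, -0.112], TCP at [0.225, 0.583, 0.231] pointing down, gripper open.
Joint ranges: [-2.75, 2.75], [-0.78, 2.1], [0.31, 2.55], [-1.13, 4.27], [0.13, 2.63], [-2.58, 2.58]. Speed limits (rad/s): [2.79, 2.79, 3.14, 3.14, 3.14, 3.14].

### API

Orientations are given as a rotation vector (axis times angle).
In Python, from station import arm gives the robot as it stands.
- The arm moves only by the tool step_arm, never from a script. Its argument "moves" is a list of rows, each a list of 5 numbers: the shift along the world's x, y, z in m, then the turn about the world's z in rad, then the opening, from -1 (shut) to 1 (fully open). In form: [[dx, dy, dz, twist, gripper], ...]. A call has 1 to 5 rows; each row is the pose to reach, as a shift and turn from the pose measured when the call began; what a row does not reach only later rows make up. A row lasts 1/10 s, in which the tool goes at most 50 mm and 8.59 degrees, less where a joint would pass 70% of its speed; a pose out of reach is approached as far as the arm can. A call with a gripper value outside its range is refused whole. The fingers move at their own pace and stop on an object; the grip force is fixed at half the most. Time passes only in rows, so rows that repeat a pose let the fingers close. It gives the time, the measured TCP pose, the force and the opening at its end, in the units of the state.
- arm.get_state(): the state, without advancing time (a new reading comes with each control period).
- arm.get_image(name): name is "scene" or "top"; returns the picture (420x560x3 uint8, blue, green, red); there is no depth.
- arm.camera_params(name): a dict with "camera_matrix" (3x3 intrinsics, pixels), "D" ([k1, k2, p1, p2, k3] as OpenCV has them; the pictures are not rectified), "extrinsics" (4x4, takes a point from world to camera coordinates). Camera axes: x right, y up, looking along -z (the intrinsics and any distortion apply to the point x, -y, -z); pixel columns grow to the right and rows downward; lengths in m; the calibration is good to about 2 mm. A picture is of the moment at which its call begins. camera_params takes no time and is no camera call.
- arm.hand_in(): hands the job in, once; it reports no verdict.
The state is a dict: "time_s": time; "qpos": joint angles; "joint_velocities": joint speeds; "effort": joint torques, N m; "position": TCP position; "ee_rot": TCP orientation; "wrist_force": force on the tool from outside, world axes, zero at the start; "ft_torque": the same for the moment, N m; "grip_width": finger opening in m.
Only numpy, scipy, OpenCV 4.12 (cv2) and the standard library are available. Lean on these libraries where they do the work, as an engineer would, in place of code of your own. Each camera call takes 0.05 s, during which the arm holds its last target.

## Working session

There is one attempt and no reset: what is moved stays moved. The work goes in short steps, Python scripts to look and compute and a tool call to move; the robot and the scene stay as the last step left them, time stands still between calls to the robot, and variables do not carry over. Pictures are saved under pics/ and viewed, and the job is handed in when it is done.

Besides the shell and the picture viewer there is one more tool, called after "Emit:" as name(argument=value, ...), one argument or row to a line, values as JSON. step_arm: Moves the arm, as the interface text tells. Its arguments: {"type":"object","properties":{"moves":{"type":"array"}},"required":["moves"]}

```bash
mkdir -p pics
python3 - <<'E'
from station import arm
import cv2,numpy as np
for n in ("scene","top"):
    cv2.imwrite(f"pics/{n}0.png",arm.get_image(n))
    p=arm.camera_params(n); print(n,np.round(p["camera_matrix"],1).tolist(),np.round(p["D"],3),np.round(p["extrinsics"],3).tolist())
s=arm.get_state(); print({k:np.round(v,3) for k,v in s.items()})
E
```

```text
scene [[529.7, 0.0, 269.5], [0.0, 529.7, 212.9], [0.0, 0.0, 1.0]] [0.024 0.    0.    0.    0.   ] [[0.402, 0.916, 0.013, -0.229], [-0.607, 0.255, 0.753, 0.285], [0.686, -0.311, 0.658, -1.73], [0.0, 0.0, 0.0, 1.0]]
top [[413.1, 0.0, 279.9], [0.0, 413.1, 206.0], [0.0, 0.0, 1.0]] [0.031 0.    0.    0.    0.   ] [[0.021, -1.0, 0.006, -0.007], [0.984, 0.022, 0.176, -0.596], [-0.176, 0.002, 0.984, -1.014], [0.0, 0.0, 0.0, 1.0]]
{'time_s': np.float64(0.1), 'qpos': array([ 1.09 ,  0.218,  1.615, -0.   ,  1.311, -0.112]), 'joint_velocities': array([ 0.001, -0.001, -0.002,  0.003, -0.001, -0.001]), 'effort': array([-2.0000e-03, -3.9808e+01, -3.0497e+01, -0.0000e+00,  4.0000e-03,
       -0.0000e+00]), 'position': array([0.225, 0.582, 0.23 ]), 'ee_rot': array([ 2.59 ,  1.776, -0.003]), 'wrist_force': array([-0.189, -0.256,  0.318]), 'ft_torque': array([ 0.018, -0.038, -0.   ]), 'grip_width': np.float64(0.085)}
```

View pics/scene0.png

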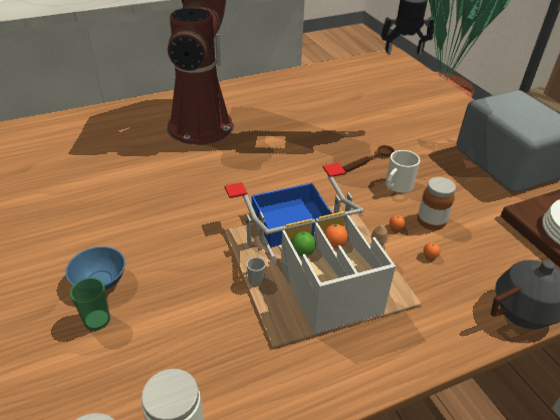

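View pics/top0.png

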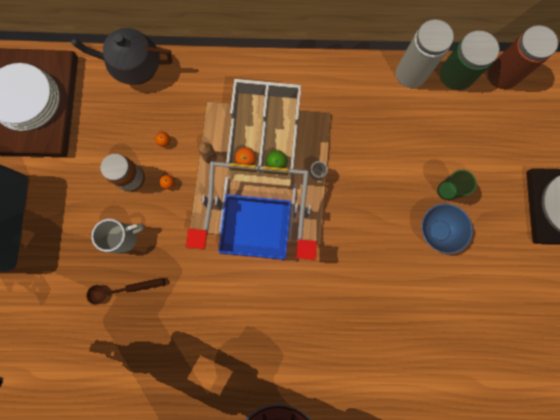

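The scene view shows the orange ball in the lane at (336,235) and the lime at (304,243). Two smaller oranges lie on the table at (398,223) and (432,251). In the top view the lane ball is at (245,157) and the pads are at (197,239) and (307,250). The ball in the left lane fits as the clementine: it is the largest and sits behind a gate. I'll enlarge a crop to confirm this and get the corners.

Run:
```python
import cv2
a=cv2.imread("pics/top0.png")[65:275,140:345]; cv2.imwrite("pics/topc.png",cv2.resize(a,None,fx=2.85,fy=2.85,interpolation=cv2.INTER_CUBIC))
a=cv2.imread("pics/scene0.png")[140:345,215:455]; cv2.imwrite("pics/scenec.png",cv2.resize(a,None,fx=2.9,fy=2.9,interpolation=cv2.INTER_CUBIC))
```

```text
(no output)
```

View pics/topc.png

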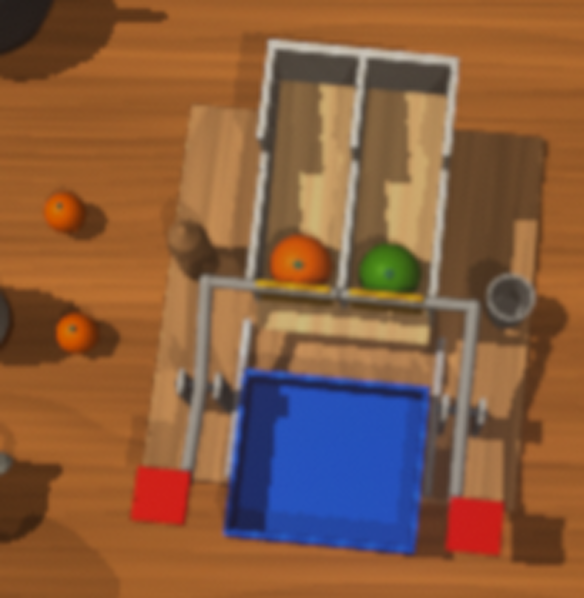

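View pics/scenec.png

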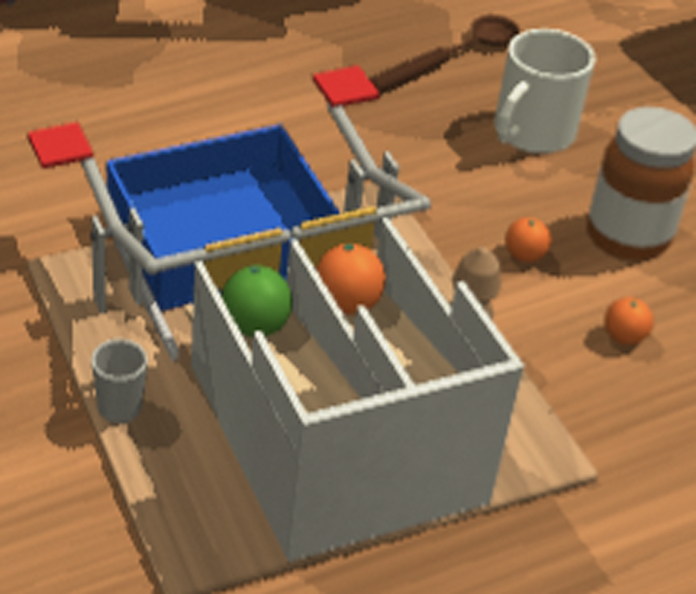

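The crops confirm it: the big orange ball is behind the gate of the left lane (+y), with its pad at the left. The tray is partly out. Next I'll fit the feeder pose and the tray extension.

```bash
cat > h.py <<'E'
import cv2,numpy as np
from station import arm
P={n:arm.camera_params(n) for n in("scene","top")}
def proj(n,X):
    p=P[n];E=np.array(p["extrinsics"]);c=np.atleast_2d(X)@E[:3,:3].T+E[:3,3]
    c=c*[1,-1,-1]
    return cv2.projectPoints(c.reshape(-1,1,3),np.zeros(3),np.zeros(3),np.array(p["camera_matrix"]),np.array(p["D"]))[0].reshape(-1,2)
def back(n,uv,z):
    p=P[n];E=np.array(p["extrinsics"])
    q=cv2.undistortPoints(np.array(uv,float).reshape(-1,1,2),np.array(p["camera_matrix"]),np.array(p["D"])).reshape(-1,2)
    d=np.c_[q[:,0],-q[:,1],-np.ones(len(q))]@E[:3,:3]; o=-E[:3,:3].T@E[:3,3]
    return o+d*((z-o[2])/d[:,2])[:,None]
def red(n,img):
    b,g,r=[img[...,i].astype(int) for i in range(3)]
    m=((r>150)&(g<60)&(b<60)).astype(np.uint8)
    k,l,s,c=cv2.connectedComponentsWithStats(m)
    return [(c[i].round(1),s[i][:5].tolist()) for i in range(1,k) if s[i][4]>60]
E
python3 - <<'E'
from h import *
from scipy.optimize import least_squares
obs={}
for n in P:
    img=cv2.imread(f"pics/{n}0.png");R=red(n,img);print(n,R)
    for c,_ in R: print(back(n,[c],.111).round(4))
    obs[n]=sorted([c for c,s in R],key=lambda c:c[0])
obs["scene"]=obs["scene"][::-1]  # left pad has larger col in scene
# board corners, top: (crop/2.85+(140,65))
f=lambda v,s,o:(v[0]/s+o[0],v[1]/s+o[1])
tb=[f((192,105),2.85,(140,65)),f((545,140),2.85,(140,65))]
sb=[f((595,475),2.9,(215,140)),]
def W(t,p):
    x,y,a=t;c,s=np.cos(a),np.sin(a);p=np.atleast_2d(p)
    return np.c_[x+c*p[:,0]-s*p[:,1],y+s*p[:,0]+c*p[:,1],p[:,2]]
def res(t,brd=1):
    r=[]
    for n in P: r.append(proj(n,W(t,[[-.185,.133,.1115],[-.185,-.133,.1115]]))-np.array(obs[n]))
    r=np.vstack(r)
    q=np.vstack([proj("top",W(t,[[.21,.175,.01],[.21,-.175,.01]]))-tb, proj("scene",W(t,[[.21,.175,.01]]))-sb])
    return np.r_[r.ravel(),.4*q.ravel()]
s=least_squares(res,[.75,0,0],loss="soft_l1");t=s.x;print(t,res(t).round(1))
np.save("t.npy",t)
c=lambda v:f(v,2.85,(140,65))
# tray front rim outer top corners z .060 ; 
for p in ((226,535),(415,553)): 
    w=back("top",[c(p)],.06)[0]; d=w[:2]-t[:2]; print("tray fr",w.round(4),[d@[np.cos(t[2]),np.sin(t[2])],d@[-np.sin(t[2]),np.cos(t[2])]])
print("pads",W(t,[[-.185,.133,.112],[-.185,-.133,.112],[-.16,0,.042]]).round(4))
for n in P:
    im=cv2.imread(f"pics/{n}0.png")
    for e in (0,.03,.06):
        pass
    pts=W(t,[[-.185,.133,.112],[-.185,-.133,.112],[-.16,.175,.01],[-.16,-.175,.01],[.21,.175,.01],[.21,-.175,.01],[-.16,.085,.06],[-.16,-.085,.06],[0,.04,.1],[0,-.04,.1]])
    im=cv2.resize(im,None,fx=2,fy=2,interpolation=cv2.INTER_CUBIC)
    for u in proj(n,pts): cv2.circle(im,tuple(int(round(2*v+.5)) for v in u),3,(255,255,0),1)
    im=im[110:560,230:720] if n=="top" else im[270:700,420:920]
    cv2.imwrite(f"pics/{n}fit.png",im)
E
```

```text
scene [(array([334. , 169.2]), [323, 164, 22, 12, 166]), (array([235.2, 189.3]), [225, 183, 21, 14, 190])]
[[0.5084 0.2078 0.111 ]]
[[ 0.4875 -0.0578  0.111 ]]
top [(array([195.8, 238.6]), [186, 229, 20, 20, 347]), (array([306.3, 249.3]), [297, 240, 20, 20, 353])]
[[0.5023 0.2064 0.111 ]]
[[ 0.4822 -0.0591  0.111 ]]
[ 0.67821577  0.0594741  -0.08147308] [-0.9 -0.9 -0.7 -1.2 -0.3 -1.  -0.4 -0.3 -0.1 -0.7  0.  -0.7 -0.1 -0.3]
tray fr [0.4729 0.1557 0.06  ] [np.float64(-0.21250066663981235), np.float64(0.07919791220129681)]
tray fr [ 0.4606 -0.011   0.06  ] [np.float64(-0.21117099726933958), np.float64(-0.087949800827104)]
pads [[ 0.5047  0.2071  0.112 ]
 [ 0.483  -0.058   0.112 ]
 [ 0.5187  0.0725  0.042 ]]
```

```bash
python3 -c "
import cv2,numpy as np
a=cv2.imread('pics/topfit.png');b=cv2.imread('pics/scenefit.png')
s=min(a.shape[0],b.shape[0]);c=np.hstack([a[:s,:390],b[:s,:410]]);cv2.imwrite('pics/fit.png',c)"
```

```text
(no output)
```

View pics/fit.png

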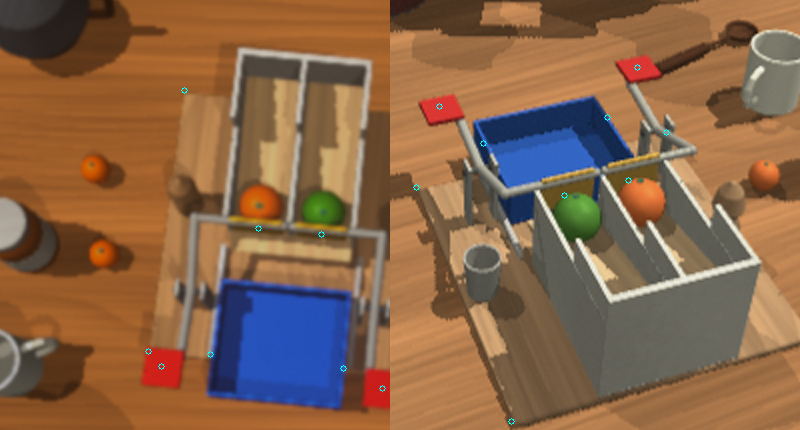

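The feeder fit is x=0.678, y=0.059, yaw −0.081, with residuals of about 1 px. The tray front sits at feeder x≈−0.212, so the tray is about 52 mm out. I'll shut the fingers and move in front of the tray.

Emit:
step_arm(
  moves=[
    [0.018,-0.046,0,0.1,-1],
    [0.036,-0.092,0,0.2,-1],
    [0.054,-0.138,0,0.287,-1],
    [0.072,-0.184,0,0.287,-1],
    [0.09,-0.23,0,0.287,-1],
  ],
)

```text
time_s: 0.6
position: [0.3149, 0.3503, 0.2295]
ee_rot: [2.308, 2.129, -0.004]
wrist_force: [-0.2, -0.1, 1.6]
grip_width: 0.0124
```

Emit:
step_arm(
  moves=[
    [0.017,-0.046,0,0,-1],
    [0.034,-0.092,0,0,-1],
    [0.051,-0.138,0,0,-1],
    [0.068,-0.184,0,0,-1],
    [0.085,-0.23,0,0,-1],
  ],
)

```text
time_s: 1.1
position: [0.3998, 0.1184, 0.2293]
ee_rot: [2.308, 2.129, -0.003]
wrist_force: [1.2, 0.7, 0.3]
grip_width: -0.0003
```

Emit:
step_arm(
  moves=[
    [0.014,-0.039,-0.03,0,-1],
    [0.014,-0.039,-0.08,0,-1],
    [0.014,-0.039,-0.13,0,-1],
    [0.014,-0.039,-0.175,0,-1],
    [0.014,-0.039,-0.19,0,-1],
  ],
)

```text
time_s: 1.6
position: [0.4083, 0.0789, 0.0341]
ee_rot: [-2.306, -2.125, 0.016]
wrist_force: [-1.0, 0.3, -1.3]
grip_width: 0.0001
```

Run:
```python
from h import *
s=arm.get_state();print(s["position"].round(4),s["time_s"],s["wrist_force"].round(1),s["qpos"].round(3),s["grip_width"])
a=arm.get_image("scene")[100:300,200:460];cv2.imwrite("pics/s1.png",cv2.resize(a,None,fx=2.9,fy=2.9,interpolation=cv2.INTER_CUBIC))
```

```text
[0.4083 0.0789 0.0341] 1.6 [-1.   0.3 -1.3] [ 0.024  0.066  2.213 -0.003  0.874 -1.463] 6.963661507242928e-05
```

View pics/s1.png

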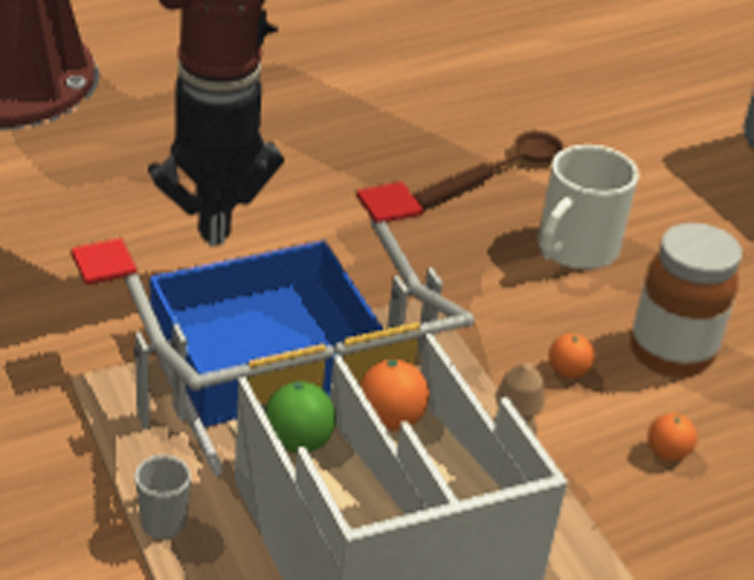

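The fingers are in front of the tray centre, at crop (215,235), and still clear of it. Pushing along feeder +x.

Emit:
step_arm(
  moves=[
    [0.02,-0.001,0,0,-1],
    [0.035,-0.002,0,0,-1],
    [0.045,-0.003,0,0,-1],
    [0.055,-0.004,0,0,-1],
    [0.065,-0.005,0,0,-1],
  ],
)

```text
time_s: 2.15
position: [0.472, 0.0743, 0.0336]
ee_rot: [-2.303, -2.123, 0.021]
wrist_force: [-4.7, 2.2, 3.4]
grip_width: 0.0002
```

Emit:
step_arm(
  moves=[
    [0.006,-0.0005,0,0,-1],
    [0.012,-0.001,0,0,-1],
    [0.018,-0.0015,0,0,-1],
    [0.022,-0.002,0,0,-1],
    [0.022,-0.002,0,0,-1],
  ],
)

```text
time_s: 2.65
position: [0.4949, 0.0723, 0.0336]
ee_rot: [-2.304, -2.124, 0.019]
wrist_force: [-1.2, 1.1, -0.4]
grip_width: 0.0001
```

Emit:
step_arm(
  moves=[
    [0.003,0,0,0,-1],
    [0.006,-0.0005,0,0,-1],
    [0.008,-0.0005,0,0,-1],
    [0.01,-0.001,0,0,-1],
    [0.012,-0.001,0,0,-1],
  ],
)

```text
time_s: 3.15
position: [0.5067, 0.0714, 0.0334]
ee_rot: [-2.304, -2.123, 0.02]
wrist_force: [-3.4, 1.7, 1.6]
grip_width: 0.0002
```

Run:
```python
from h import *
s=arm.get_state();print(s["position"].round(4),s["time_s"],s["wrist_force"].round(1))
a=arm.get_image("scene")[100:300,200:460];cv2.imwrite("pics/s2.png",cv2.resize(a,None,fx=2.9,fy=2.9,interpolation=cv2.INTER_CUBIC))
```

```text
[0.5067 0.0714 0.0334] 3.15 [-3.4  1.7  1.6]
```

View pics/s2.png

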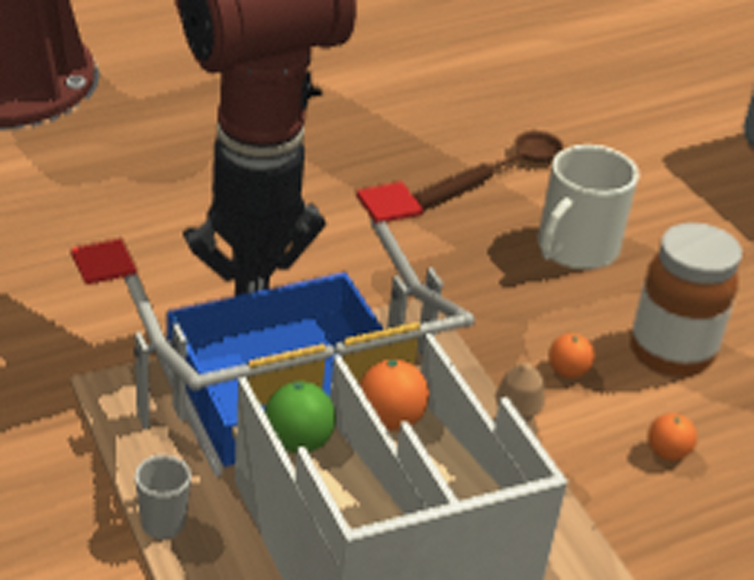

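The tray is nearly home and no stop has been felt yet. I'll continue in small steps until the force rises.

Emit:
step_arm(
  moves=[
    [0.0015,0,0,0,-1],
    [0.003,0,0,0,-1],
    [0.003,0,0,0,-1],
  ],
)

```text
time_s: 3.5
position: [0.5073, 0.0713, 0.0332]
ee_rot: [-2.3, -2.121, 0.027]
wrist_force: [-10.6, 1.2, 8.1]
grip_width: -0.0001
```

Emit:
step_arm(
  moves=[
    [0.0015,0,0,0,-1],
    [0.003,0,0,0,-1],
    [0.003,0,0,0,-1],
  ],
)

```text
time_s: 3.8
position: [0.5072, 0.0713, 0.033]
ee_rot: [-2.296, -2.117, 0.037]
wrist_force: [-11.5, 1.2, 8.6]
grip_width: -0.0003
```

The force rose to 11 N with no further motion, at the expected home position (front at about −0.160). Backing off and looking.

Emit:
step_arm(
  moves=[
    [-0.03,0.002,0,0,-1],
    [-0.06,0.005,0,0,-1],
    [-0.07,0.006,0.04,0,-1],
    [-0.07,0.006,0.09,0,-1],
    [-0.07,0.006,0.14,0,-1],
  ],
)

```text
time_s: 4.3
position: [0.4379, 0.0769, 0.1748]
ee_rot: [-2.299, -2.12, 0.033]
wrist_force: [1.1, -0.5, -0.4]
grip_width: 0.0001
```

Run:
```python
from h import *
s=arm.get_state();print(s["position"].round(4),s["time_s"],s["wrist_force"].round(1))
T=arm.get_image("top");cv2.imwrite("pics/top3.png",T)
a=cv2.resize(T[65:275,140:345],None,fx=2.85,fy=2.85,interpolation=cv2.INTER_CUBIC);cv2.imwrite("pics/t3.png",a)
```

```text
[0.4379 0.0769 0.1748] 4.3 [ 1.1 -0.5 -0.4]
```

View pics/t3.png

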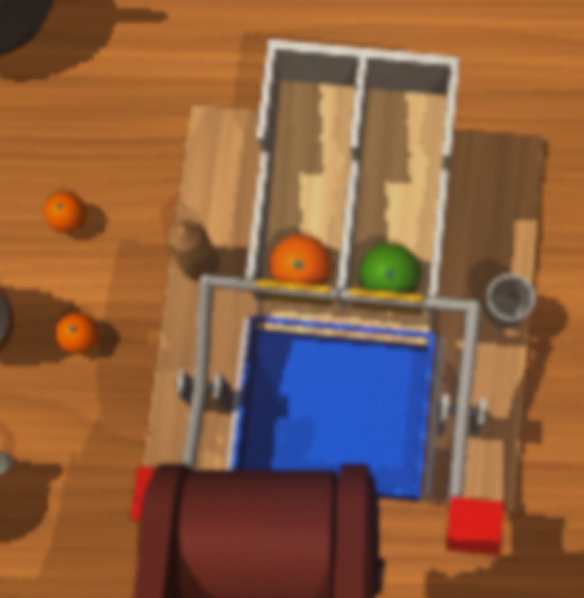

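Run:
```python
from h import *
t=np.load("t.npy");R=np.array([[np.cos(t[2]),np.sin(t[2])],[-np.sin(t[2]),np.cos(t[2])]])
for p,z in (((420,498),.06),((428,500),.06),((437,332),.06),((250,316),.06),((515,510),.01),((432,387),.06),((247,370),.06)):
    w=back("top",[(p[0]/2.85+140,p[1]/2.85+65)],z)[0];print(p,(R@(w[:2]-t[:2])).round(4))
```

```text
(420, 498) [-0.1625 -0.0875]
(428, 500) [-0.1636 -0.0948]
(437, 332) [-0.0105 -0.0879]
(250, 316) [-0.0133  0.0829]
(515, 510) [-0.1597 -0.1771]
(432, 387) [-0.0617 -0.0884]
(247, 370) [-0.0634  0.0794]
```

The tray front measures −0.162 against the board edge at −0.160, and a hard stop was felt, so it is home within the measurement error. Moving over the left pad.

Emit:
step_arm(
  moves=[
    [0.02,0.04,0.01,0,-1],
    [0.04,0.08,0.01,0,-1],
    [0.055,0.115,0.005,0,-1],
    [0.065,0.13,0,0,-1],
    [0.065,0.13,-0.03,0,-1],
  ],
)

```text
time_s: 4.85
position: [0.517, 0.2106, 0.1597]
ee_rot: [2.303, 2.13, 0.009]
wrist_force: [2.0, 0.4, 0.9]
grip_width: 0.0001
```

Run:
```python
from h import *
s=arm.get_state();print(s["position"].round(4),s["time_s"],s["wrist_force"].round(1))
a=arm.get_image("scene")[80:280,220:480];cv2.imwrite("pics/s4.png",cv2.resize(a,None,fx=2.9,fy=2.9,interpolation=cv2.INTER_CUBIC))
```

```text
[0.517  0.2106 0.1597] 4.85 [2.  0.4 0.9]
```

View pics/s4.png

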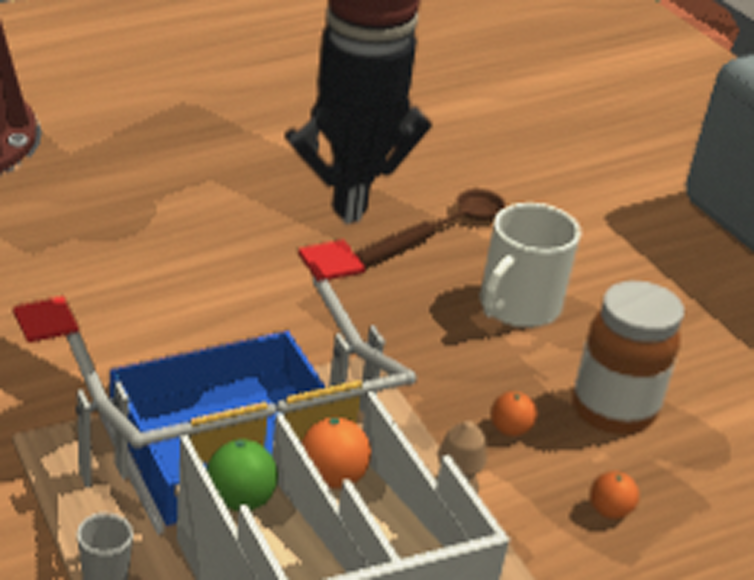

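The tip is above the left pad, about 14 mm too far in x. Correcting that and settling above the pad.

Emit:
step_arm(
  moves=[
    [-0.014,-0.0035,-0.015,0,-1],
    [-0.014,-0.0035,-0.03,0,-1],
    [-0.014,-0.0035,-0.03,0,-1],
    [-0.014,-0.0035,-0.03,0,-1],
  ],
)

```text
time_s: 5.3
position: [0.4976, 0.2043, 0.1217]
ee_rot: [-2.307, -2.131, 0.011]
wrist_force: [0.5, 0.1, -0.0]
grip_width: 0.0
```

Emit:
step_arm(
  moves=[
    [0.005,0.003,-0.01,0,-1],
    [0.005,0.003,-0.022,0,-1],
    [0.005,0.003,-0.034,0,-1],
    [0.005,0.003,-0.046,0,-1],
    [0.005,0.003,-0.052,0,-1],
  ],
)

```text
time_s: 5.8
position: [0.5024, 0.207, 0.0685]
ee_rot: [-2.307, -2.131, 0.012]
wrist_force: [0.7, 0.1, 3.8]
grip_width: 0.0002
```

Emit:
step_arm(
  moves=[
    [0,0,-0.005,0,-1],
    [0,0,-0.006,0,-1],
    [0,0,-0.006,0,-1],
    [0,0,-0.006,0,-1],
    [0,0,-0.006,0,-1],
  ],
)

```text
time_s: 6.3
position: [0.5017, 0.2068, 0.0624]
ee_rot: [-2.306, -2.131, 0.014]
wrist_force: [-1.0, -1.4, 2.8]
grip_width: -0.0003
```

Run:
```python
from h import *
s=arm.get_state();print(s["position"].round(4),s["time_s"],s["wrist_force"].round(1))
a=arm.get_image("scene")[80:280,220:480];cv2.imwrite("pics/s5.png",cv2.resize(a,None,fx=2.9,fy=2.9,interpolation=cv2.INTER_CUBIC))
```

```text
[0.5017 0.2068 0.0624] 6.3 [-1.  -1.4  2.8]
```

View pics/s5.png

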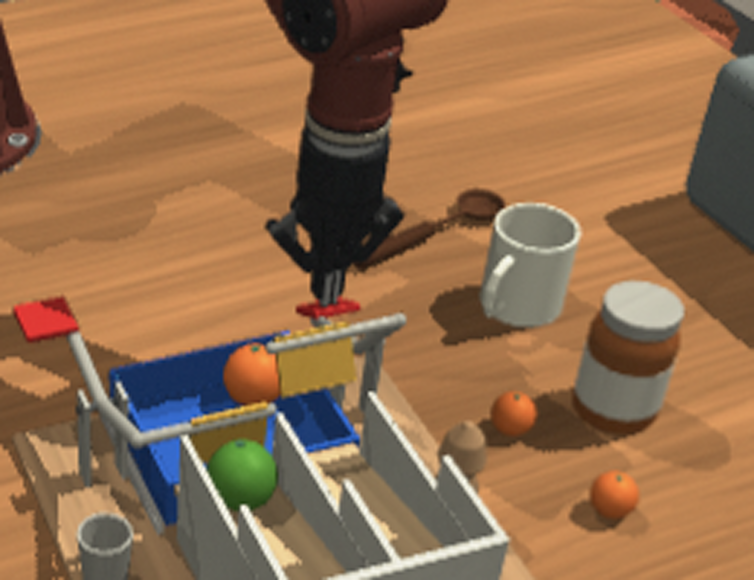

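The left gate is up and the clementine is in the tray, at crop (253,373). The lime is still held at (242,473). I'll hold briefly, then raise straight up.

Emit:
step_arm(
  moves=[
    [0,0,0,0,-1],
    [0,0,0.01,0,-1],
    [0,0,0.025,0,-1],
    [0,0,0.04,0,-1],
    [0,0,0.055,0,-1],
  ],
)

```text
time_s: 6.85
position: [0.5032, 0.2069, 0.1196]
ee_rot: [2.307, 2.132, -0.009]
wrist_force: [-0.5, -0.2, 0.5]
grip_width: -0.0003
```

Emit:
step_arm(
  moves=[
    [0,0,0.025,0,-1],
    [0,0,0.06,0,-1],
    [-0.03,0,0.1,0,-1],
    [-0.07,0,0.12,0,-1],
    [-0.1,0.03,0.12,0,-1],
  ],
)

```text
time_s: 7.35
position: [0.4053, 0.2364, 0.2455]
ee_rot: [2.307, 2.124, 0.006]
wrist_force: [0.5, 1.7, -0.0]
grip_width: 0.0
```

Emit:
step_arm(
  moves=[
    [-0.01,0.05,0,0,-1],
    [-0.02,0.1,0,0,-1],
    [-0.03,0.15,0,0,-1],
    [-0.04,0.2,0,0,-1],
    [-0.04,0.2,0,0,-1],
  ],
)

```text
time_s: 7.85
position: [0.3644, 0.4416, 0.2472]
ee_rot: [2.303, 2.131, 0.014]
wrist_force: [0.8, -0.7, 0.1]
grip_width: 0.0002
```

Run:
```python
from h import *
s=arm.get_state();print(s["position"].round(4),s["time_s"],s["wrist_force"].round(1))
S=arm.get_image("scene");cv2.imwrite("pics/scene6.png",S)
T=arm.get_image("top");cv2.imwrite("pics/top6.png",T)
a=cv2.resize(T[75:275,165:335],(440,518),interpolation=cv2.INTER_CUBIC);b=cv2.resize(S[140:325,215:355],(360,476),interpolation=cv2.INTER_CUBIC)
b=cv2.copyMakeBorder(b,0,42,0,0,cv2.BORDER_CONSTANT)
cv2.imwrite("pics/c6.png",np.hstack([a,b]))
for n,I in(("scene",S),("top",T)):
    print(n,[r[0] for r in red(n,I)])
    d=np.abs(I.astype(int)-cv2.imread(f"pics/{n}0.png")).max(2)
    cv2.imwrite(f"pics/d_{n}.png",d.astype(np.uint8))
```

```text
[0.3644 0.4416 0.2472] 7.85 [ 0.8 -0.7  0.1]
scene [array([333.6, 168.9]), array([235.5, 189. ])]
top [array([196. , 238.6]), array([306.4, 249.3])]
```

View pics/c6.png

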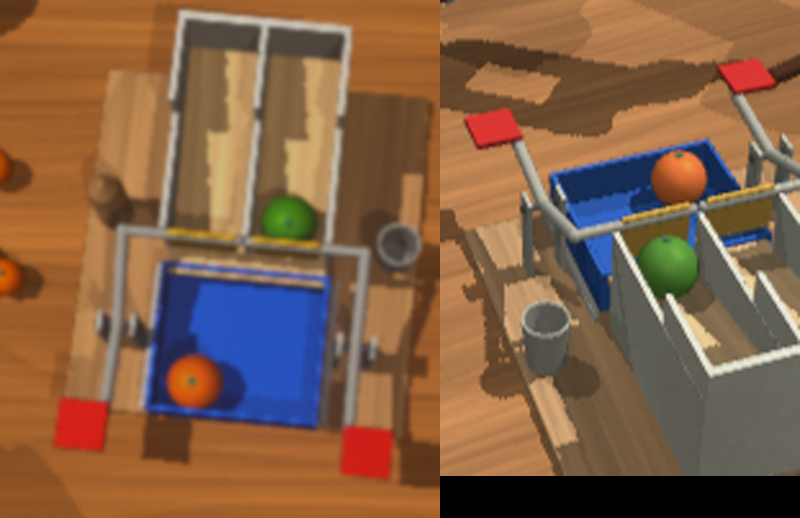

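View pics/scene6.png

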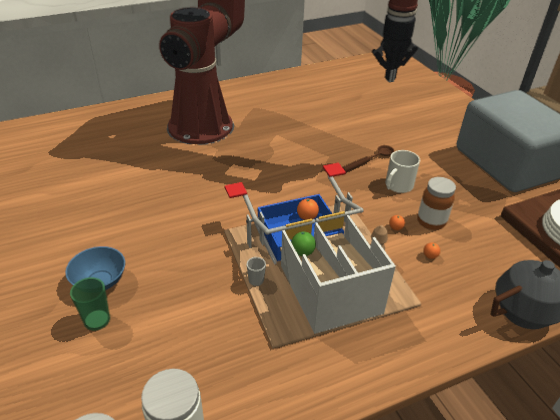

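View pics/top6.png

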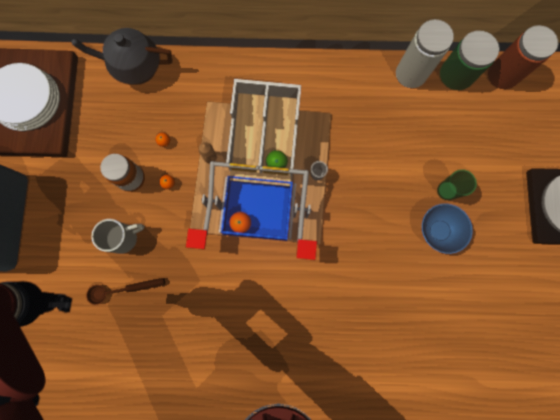

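The clementine is in the tray, the gate is shut and both pads are back at their first pixels. The clementine rolled against the tray's front wall, so I'll check whether the tray is still home.

Run:
```python
from h import *
t=np.load("t.npy");R=np.array([[np.cos(t[2]),np.sin(t[2])],[-np.sin(t[2]),np.cos(t[2])]])
T=cv2.imread("pics/top6.png");T3=cv2.imread("pics/top3.png");T0=cv2.imread("pics/top0.png")
# blue profile along feeder x at several y (z=.06), outer front edge crossing
def edge(I,y,rng,step=.0005,sgn=1):
    xs=np.arange(*rng,step);w=np.c_[(R.T@np.c_[xs,np.full_like(xs,y)].T).T+t[:2],np.full_like(xs,.06)]
    uv=proj("top",w).astype(np.float32).reshape(1,-1,2)
    p=cv2.remap(I,uv[...,0],uv[...,1],cv2.INTER_LINEAR)[0].astype(float)
    b=p[:,0]-p[:,2]
    i=np.where(b>20)[0]
    return xs[i[0]].round(4),xs[i[-1]].round(4)
for y in(-.07,-.05,-.03,0,.03,.05,.07):
    print(y,"start",edge(T0,y,(-.26,.02)),"pushed",edge(T3,y,(-.26,.02)),"now",edge(T,y,(-.26,.02)))
```

```text
-0.07 start (np.float64(-0.2115), np.float64(-0.0605)) pushed (np.float64(-0.163), np.float64(-0.011)) now (np.float64(-0.1625), np.float64(-0.0115))
-0.05 start (np.float64(-0.2115), np.float64(-0.0605)) pushed (np.float64(-0.163), np.float64(-0.0115)) now (np.float64(-0.1625), np.float64(-0.0115))
-0.03 start (np.float64(-0.211), np.float64(-0.061)) pushed (np.float64(-0.1385), np.float64(-0.0115)) now (np.float64(-0.1635), np.float64(-0.0115))
0 start (np.float64(-0.2115), np.float64(-0.061)) pushed (np.float64(-0.147), np.float64(-0.0115)) now (np.float64(-0.1635), np.float64(-0.0115))
0.03 start (np.float64(-0.212), np.float64(-0.061)) pushed (np.float64(-0.15), np.float64(-0.012)) now (np.float64(-0.1635), np.float64(-0.012))
0.05 start (np.float64(-0.212), np.float64(-0.0595)) pushed (np.float64(-0.1505), np.float64(-0.0115)) now (np.float64(-0.164), np.float64(-0.012))
0.07 start (np.float64(-0.212), np.float64(-0.0615)) pushed (np.float64(-0.1515), np.float64(-0.012)) now (np.float64(-0.164), np.float64(-0.012))
```

Run:
```python
import cv2,numpy as np
T=cv2.imread("pics/top6.png")
cv2.imwrite("pics/c7.png",cv2.resize(T[195:260,180:330],None,fx=5.3,fy=5.3,interpolation=cv2.INTER_CUBIC))
```

```text
(no output)
```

View pics/c7.png

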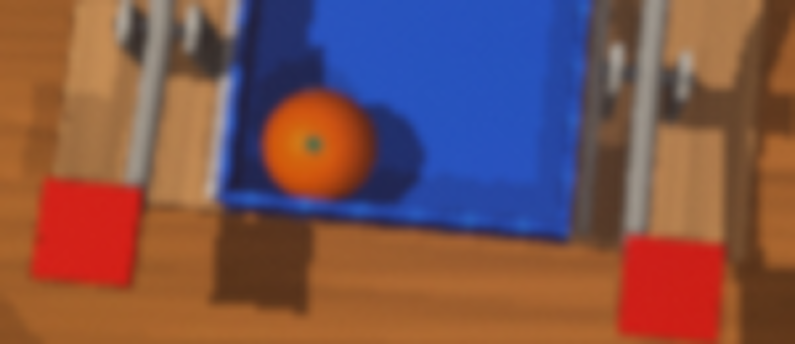

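Run:
```python
from h import *
for n,bs in(("top",dict(reamer=(198,140,20,24),jigger=(308,158,22,22),lime=(262,148,28,20),mug=(90,215,55,40),bowl=(420,203,56,52),tumbler=(436,170,42,32))),("scene",dict(jar=(418,176,40,54),spoon=(345,145,50,25),mug=(386,150,36,45),reamer=(370,224,20,20)))):
    A=cv2.imread(f"pics/{n}0.png",0).astype(np.float32);B=cv2.imread(f"pics/{n}6.png",0).astype(np.float32)
    for k,(x,y,w,h) in bs.items(): print(n,k,np.round(cv2.phaseCorrelate(A[y:y+h,x:x+w].copy(),B[y:y+h,x:x+w].copy()),2) if 0 else [round(v,2) for v in cv2.phaseCorrelate(A[y:y+h,x:x+w].copy(),B[y:y+h,x:x+w].copy())[0]])
print(arm.hand_in())
```

```text
top reamer [0.04, 0.01]
top jigger [-0.03, 0.01]
top lime [0.01, 0.01]
top mug [-0.12, -0.07]
top bowl [-0.03, -0.03]
top tumbler [0.54, 0.02]
scene jar [-0.08, -0.06]
scene spoon [0.08, 0.46]
scene mug [0.2, 0.5]
scene reamer [-0.1, 0.02]
the job is handed in; nothing more can be done
None
```

The tray is home, the clementine is in it, and the gate is shut again. The job was handed in at about 8 s of the 48 s allowed.

- **Tray:** I pushed it in about 50 mm until it met the stop. It held against about 11 N with no further motion, and it did not shift when the fruit dropped in.
- **Clementine:** It was the large orange in the left lane. I pressed the left pad with shut fingers, the gate lifted, and the fruit rolled into the tray against the front wall. After release, both pads were back at their first pixel positions.
- **Surroundings:** The lime is still behind its gate, and the arm ended well clear of everything.

**Checks that disagreed:**
- The top camera puts the tray front about 3 mm out from home. The tray's back edge shows a similar offset, and the two cameras disagree by about 6 mm on the pads. I put the 3 mm down to calibration rather than the tray.
- Comparing pictures from before and after, the reamer, jigger, lime, jar and bowl moved 0.1 px or less.
- The tumbler, the spoon and the scene view of the mug showed shifts of about 0.5 px. The arm was never near the tumbler, and the top view of the mug showed only 0.1 px. I took these as changes in the arm's shadow, but did not check further.

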